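# Point out the sample and its objective, then log the pair

## Robot

A 7-joint arm with a two-finger parallel gripper is mounted at the origin on a cart in front of the work surface, level with it; the furniture and walls round the work are solid. World frame = base frame: x ahead of the robot, y to its left, z up, the work surface at z = 0. Lengths are in mm, angles in degrees, forces in N, time in s.
With the tool pointing down it reaches from about 425 to 925 mm from the base axis. Payload 6.8 kg.
Tool frame: the origin (TCP) lies on the mounting face of the last link; the fingertips stand 173 mm ahead of it and the grasp point (between the pads) lies 155 mm ahead of it; z points along the fingers, x is the direction in which the jaws open and shut, and the axes are right-handed (so a half turn about z gives the same grasp; the last joint's range is limited). The gripper opens to 85 mm and grips with 20 to 120 N. Pads are 22 mm wide; open, the fingers measure 114 mm over their backs; the gripper's body (76 mm by 85 mm) begins 54 mm behind the grasp point. The pads swing forward as they close: fully open they stand 13 mm farther back than shut.
Start: joints at [-71.797, 27.33, 1.283, 89.118, -0.659, 63.558, -4.761], TCP at [278.808, 614.743, 404.708] pointing down, gripper open.
Joint ranges: [-169.35, 169.35], [-19.33, 120.38], [-80.79, 83.38], [13.8, 139.57], [-78.32, 258.32], [9.67, 109.79], [-169.56, 169.56]. Speed limits (degrees/s): [136.94, 136.94, 180, 180, 180, 180, 180].

## Interface

Orientations are given as [roll, pitch, yaw] about the fixed x, y, z axes, in that order (R = Rz(yaw) Ry(pitch) Rx(roll)).
In Python, from workcell import arm gives the robot as it stands.
- The arm moves only by the tool drive_tool, never from a script. Its argument "increments" is a list of rows, each a list of 4 numbers: the shift along the world's x, y, z in mm, then the turn about the world's z in degrees. In form: [[tx, ty, tz, turn], ...]. A call has exactly 10 rows; each row shifts and turns the commanded pose from where the row before left it; what a row does not reach is not made up. A row lasts 1/8 s, in which the tool goes at most 62.5 mm and 10.7 degrees, less where a joint would pass 70% of its speed; a pose out of reach is approached as far as the arm can. A call with a gripper value outside its range is refused whole. "jaw" is the closure, from 0 (fully open) to 1 (shut), set as the call begins (left out, the last holds). The fingers move at their own pace and stop on an object; "squeeze" is the grip in N (left out, the last holds). Time passes only in rows, so rows that do not move let the fingers close, or fill a call up. It gives the time, the measured TCP pose, the force and the opening at its end, in the units of the state.
- arm.get_state(): the state, without advancing time (a new reading comes with each control period).
- arm.snapshot(name): name is "scene" or "top" or "wrist"; returns the picture (400x640x3 uint8, red, green, blue); there is no depth.
- arm.get_calibration(name): a dict with "fx", "fy", "cx", "cy" (pixels), "world_to_cam" (4x4, takes a point from world to camera coordinates). Camera axes: x right, y up, looking along -z (the intrinsics and any distortion apply to the point x, -y, -z); pixel columns grow to the right and rows downward; lengths in mm; the calibration is good to about 2 mm. The wrist camera is an equidistant fisheye: a pixel r from the principal point sees the ray r / f radians off the axis. A picture is of the moment at which its call begins: read the wrist's pose just before it. get_calibration takes no time and is no camera call; for the wrist camera it gives the pose at the moment of the call.
- arm.close_job(): hands the job in, once; it reports no verdict.
The state is a dict: "time": time; "qpos": joint angles; "joint_vel": joint speeds; "joint_torque": joint torques, N m; "tcp_pos": TCP position; "tcp_rot": TCP orientation; "wrist_force": force on the tool from outside, world axes, zero at the start; "wrist_torque": the same for the moment, N m; "opening": opening from 0.0 (shut) to 1.0 (fully open).
Only numpy, scipy, OpenCV 4.12 (cv2) and the standard library are available. Lean on these libraries where they do the work, as an engineer would, in place of code of your own. Each camera call takes 0.05 s, during which the arm holds its last target. There are 200 camera calls.

## Task

Show the colleague at the overhead camera which sample to examine and with which objective: point down at the long iron block in the tray, fingertips two or three centimetres above its middle, and keep still there for two seconds, then point in the same way at the objective's canister. Then press the log button all the way down and let it come up again, raising the gripper several centimetres clear of it. Touch nothing but the button, pick nothing up, and pass well above everything else on the way, never pointing at the other samples or the eyepiece.

Things in the scene. Friction and masses are not known exactly. Their poses are not given: they have to be found in the camera images.
- long_coupon_top (a point): The sample to be examined: the long, low bare cast-iron block, 18 x 45 x 16 mm (x, y, z), lying flat in one of the four tray compartments; the point is the middle of its top face, 20 mm above the worktop; z up, y along its length.
- short_coupon_top (a point): The other bare cast-iron block, short and tall, 22 x 30 x 24 mm, in another compartment; the point is the middle of its top face, 28 mm above the worktop. Not to be pointed at.
- large_mount_top (a point): Round black resin specimen, 30 mm in diameter, 15 mm high, in another compartment; the point is the middle of its top face, 19 mm above the worktop. Not to be pointed at.
- small_mount_top (a point): Round black resin specimen, 25 mm in diameter, 13 mm high, in the last compartment; the point is the middle of its top face, 17 mm above the worktop. Not to be pointed at.
- tray: Low grey sample tray, 74 mm (x) by 268 mm (y), with a finger tab at each end (298 mm over the tabs), fixed on the worktop; four compartments of about 62 mm in a row along its y, 66 mm apart, walls 14 mm high, floor 4 mm thick. Which sample lies in which compartment changes. Origin: centre of its underside.
- canister_top (a point): The objective's screw canister: a plain straight upright cylinder with a grey body and a slightly wider ribbed black lid, 38 mm in diameter, 54 mm tall, standing on the white mat to the left of the tray; the point is the middle of its lid, 57 mm above the worktop.
- eyepiece_top (a point): Spare eyepiece that stands near the canister: black, 39 mm wide above and a narrower 24 mm barrel below, 42 mm tall; the point is the middle of its top, 45 mm above the worktop. It may stand on either side of the canister. Not to be pointed at.
- log_button_top (a point): Middle of the top face of the log button's cap: a round black cap, 36 mm in diameter, in a white housing fixed on the worktop to the right of the tray; the cap's top is 22 mm above the worktop when out; the housing is 52 mm in diameter and 12 mm high. Pressed straight down it has 6 mm of travel and needs about 4 N to go fully down.
- optics_mat: Thin white rectangular mat, 100 x 200 x 3 mm, fixed on the worktop, on which the canister and the eyepiece stand. Origin: centre of its underside.
- log_button (a joint): Travel of the push button in m: 0 when out, 0.006 when fully down; it springs back by itself.
- tweezers: Loose steel tweezers, 136 x 17 x 10 mm, at the front edge of the worktop; bystander. Origin: centre of the underside.
- screwdriver: Loose screwdriver, 25 x 169 x 24 mm, behind the tray; bystander. Origin: centre of the underside.
Not all that is in view belongs to the job. What is shaped like the part that bears canister_top but green, pink or red is not meant.

How it is judged (in metres and radians):
On the way, in this order (a step that is already met when the one before it is completed fails the run):
1. the gripper points at the long iron block from just above it for 1.5 s (horizontal distance between the grasp point and long_coupon_top below 0.018 m and z of the grasp point in the frame of long_coupon_top below 0.075 m), for 1.5 s.
2. the gripper points at the canister from just above it for 1.5 s (horizontal distance between the grasp point and canister_top below 0.018 m and z of the grasp point in the frame of canister_top below 0.075 m), for 1.5 s.
3. the log button is pressed down (value of joint log_button above 0.0045 m), for 0.05 s.
At the end, for the whole second after the job is handed in: The button is out again (less than 1 mm of travel), the gripper has been raised clear of it (grasp point at least 25 mm higher than the cap), and the samples, the canister, the eyepiece, the tweezers and the screwdriver are at rest within 5 mm of where they stood (value of joint log_button below 0.001 m and z of the grasp point in the frame of log_button_top above 0.025 m and distance of each of long_coupon_top, short_coupon_top, large_mount_top, small_mount_top, canister_top, eyepiece_top, tweezers, screwdriver from where it was at the start of the episode below 0.005 m and linear speed of each of long_coupon, short_coupon, large_mount, small_mount, canister, eyepiece below 0.02 m/s); the robot touches nothing.
It fails at once if the robot touched something other than the log button ((contact force between the fingers and anything else above 0.5 N and contact force between the fingers and log_button_base below 0.05 N) or (contact force between the arm and anything else above 0.5 N and contact force between the arm and log_button_base below 0.05 N)).
It fails at once if a sample, the tray, the mat, the canister, the eyepiece or a bystander was touched (contact force between any of the fingers, the arm and long_coupon above 0.5 N or contact force between any of the fingers, the arm and short_coupon above 0.5 N or contact force between any of the fingers, the arm and large_mount above 0.5 N or contact force between any of the fingers, the arm and small_mount above 0.5 N or contact force between any of the fingers, the arm and canister above 0.5 N or contact force between any of the fingers, the arm and eyepiece above 0.5 N or contact force between any of the fingers, the arm and tray above 0.5 N or contact force between any of the fingers, the arm and optics_mat above 0.5 N or contact force between any of the fingers, the arm and tweezers above 0.5 N or contact force between any of the fingers, the arm and screwdriver above 0.5 N).
It fails at once if a sample, the canister, the eyepiece or a bystander was shifted or lifted (distance of any of long_coupon_top, short_coupon_top, large_mount_top, small_mount_top, canister_top, eyepiece_top, tweezers, screwdriver from where it was at the start of the episode above 0.005 m).
It fails at once if the fingers were brought close above a wrong sample or the eyepiece ((horizontal distance between the grasp point and short_coupon_top below 0.018 m and z of the grasp point in the frame of short_coupon_top below 0.05 m) or (horizontal distance between the grasp point and large_mount_top below 0.018 m and z of the grasp point in the frame of large_mount_top below 0.05 m) or (horizontal distance between the grasp point and small_mount_top below 0.018 m and z of the grasp point in the frame of small_mount_top below 0.05 m) or (horizontal distance between the grasp point and eyepiece_top below 0.018 m and z of the grasp point in the frame of eyepiece_top below 0.05 m)).
It also fails if it takes over 61 s, if anything falls off the work surface, if the arm or the gripper's body presses on something with over 40 N, if the wrist force passes 120 N, or if a joint passes its speed limit or range.

## Working session

There is one attempt and no reset: what is moved stays moved. The work goes in short steps, Python scripts to look and compute and a tool call to move; the robot and the scene stay as the last step left them, time stands still between calls to the robot, and variables do not carry over. Pictures are saved under pics/ and viewed, about 8 in all and at most 12, crops included, and the job is handed in when it is done.

Besides the shell and the picture viewer there is one more tool, called after ">>>" as name(argument=value, ...) on one line, values as JSON. drive_tool: Moves the arm, as the interface text tells. Its arguments: {"type":"object","properties":{"increments":{"type":"array"},"jaw":{"type":"number"},"squeeze":{"type":"number"}},"required":["increments"]}

```bash
mkdir -p pics; cat > h.py <<'E'
import numpy as np, cv2
from workcell import arm
def px2w(name,u,v,z):
    c=arm.get_calibration(name);M=np.array(c["world_to_cam"]);R=M[:3,:3];t=M[:3,3]
    d=R.T@np.array([(u-c["cx"])/c["fx"],-(v-c["cy"])/c["fy"],-1]);o=-R.T@t
    return (o+d*(z-o[2])/d[2]).round(1)
def w2px(name,p):
    c=arm.get_calibration(name);M=np.array(c["world_to_cam"]);q=M[:3,:3]@np.array(p)+M[:3,3]
    return np.array([c["cx"]-c["fx"]*q[0]/q[2],c["cy"]+c["fy"]*q[1]/q[2]]).round(1)
def snap(name,f):
    im=arm.snapshot(name);cv2.imwrite(f"pics/{f}.png",im[:,:,::-1]);return im
E
python3 - <<'E'
from h import *
snap("top","top0");snap("scene","scene0")
s=arm.get_state();print(s["time"],s["tcp_pos"],s["tcp_rot"])
for n in("top","scene"):print(arm.get_calibration(n))
E
```

```text
0.1 [278.70450749 614.5112803  403.80168836] [1.79992507e+02 9.50302881e-02 6.56032758e+01]
{'fx': 382.902101166687, 'fy': 382.902101166687, 'cx': 316.3022784460309, 'cy': 204.46513618086993, 'world_to_cam': array([[-1.12407663e-02, -9.99936650e-01,  5.83824504e-04,
         8.75116419e+01],
       [ 9.97780403e-01, -1.11781991e-02,  6.56453821e-02,
        -5.34091583e+02],
       [-6.56346973e-02,  1.32043305e-03,  9.97842845e-01,
        -1.26882442e+03],
       [ 0.00000000e+00,  0.00000000e+00,  0.00000000e+00,
         1.00000000e+00]])}
{'fx': 497.2353901391382, 'fy': 497.2353901391382, 'cx': 328.5395574667919, 'cy': 198.90334432028664, 'world_to_cam': array([[-4.98854470e-01, -8.66523696e-01, -1.67601019e-02,
         3.34422449e+02],
       [ 5.18490692e-01, -3.13877451e-01,  7.95391946e-01,
        -3.21937733e+02],
       [-6.94486587e-01,  3.88094871e-01,  6.05863640e-01,
        -1.11512859e+03],
       [ 0.00000000e+00,  0.00000000e+00,  0.00000000e+00,
         1.00000000e+00]])}
```

View pics/top0.png

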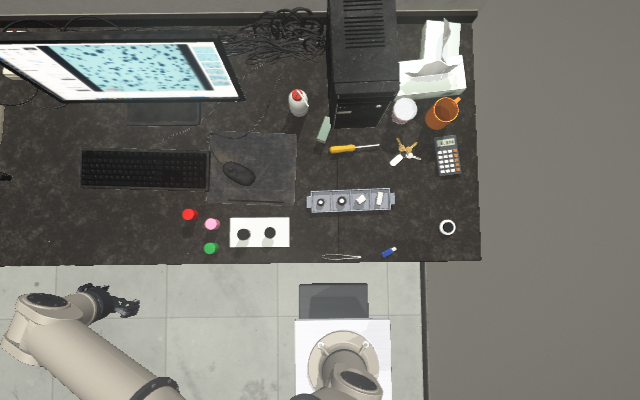

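View pics/scene0.png

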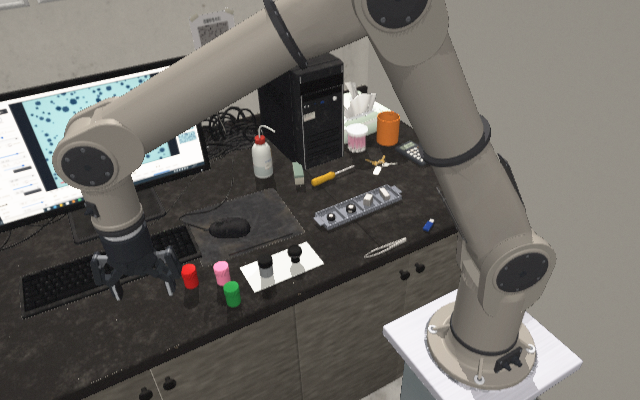

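The top view shows:
- Tray from (308,200) to (395,200). Round mounts are at (320,202) and (341,201), and bright blocks at (361,200) and (379,199).
- Black tops on the mat at (243,234) and (270,233).
- Log button at (447,228).
- Red, pink and green decoys at (189,214), (211,224) and (210,248).

Next is one close composite crop to tell block from block and canister from eyepiece.

```bash
python3 - <<'E'
from h import *
t=cv2.imread("pics/top0.png");s=cv2.imread("pics/scene0.png")
r=lambda im,x,y,w,h:cv2.resize(im[y:y+h,x:x+w],(400,300),interpolation=cv2.INTER_CUBIC)
cv2.imwrite("pics/comp.png",np.vstack([np.hstack([r(t,320,175,80,60),r(t,220,205,80,60)]),np.hstack([r(s,310,175,100,75),r(s,240,230,80,60)])]))
for n,u,v,z in[("b1",361,200,20),("b2",379,199,20),("mount",320,202,17),("mount",341,201,17),("L",243,234,57),("R",270,233,57),("btn",447.5,228,22)]:print(n,px2w("top",u,v,z))
E
```

```text
b1 [548.2 -68.6  20. ]
b2 [ 550.9 -129.1   20. ]
mount [543.2  69.   17. ]
mount [545.8  -1.7  17. ]
L [439.2 320.1  57. ]
R [441.5 232.6  57. ]
btn [ 451.2 -355.1   22. ]
```

View pics/comp.png

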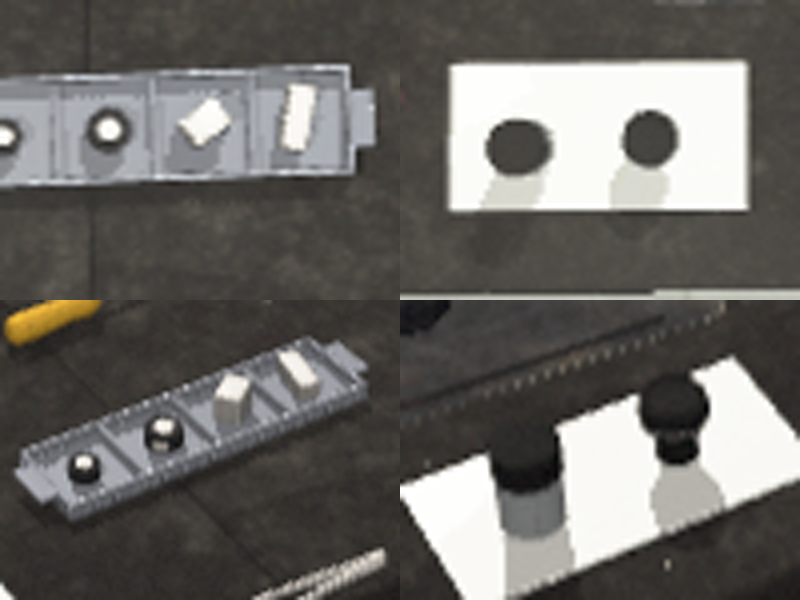

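Choices, with what each could be confused with:
- **Long block:** (379.6,198.4), the low, narrow block in the rightmost compartment. The tall, short block is at (361,199).
- **Canister:** (243,234), with a grey straight body and black lid. The eyepiece, with its narrower barrel, is at (270,233).

Heights and spacing agree: the compartments are about 66 mm apart and the mat items about 87 mm. I'm setting off high with the jaw shut.

>>> drive_tool(increments=[[25,-50,0,0],[25,-50,0,0],[25,-50,0,0],[25,-50,0,0],[25,-50,0,0],[25,-50,0,0],[25,-50,0,0],[25,-50,0,0],[25,-50,0,0],[25,-50,0,0]], jaw=1)

```text
time: 1.35
tcp_pos: [529.2, 113.1, 404.6]
tcp_rot: [-180.0, 0.0, 65.6]
wrist_force: [0.1, 1.0, 1.0]
opening: 0.002
```

>>> drive_tool(increments=[[4,-50,0,0],[4,-50,0,0],[4,-50,0,0],[4,-50,0,0],[5,-45,0,0],[0,0,-30,0],[0,0,-30,0],[0,0,-20,0],[0,0,0,0],[0,0,0,0]])

```text
time: 2.6
tcp_pos: [550.1, -130.4, 325.4]
tcp_rot: [180.0, -0.0, 65.6]
wrist_force: [-0.0, 0.6, -0.2]
opening: -0.003
```

```bash
python3 - <<'E'
from h import *
s=arm.get_state();print(s["time"],s["tcp_pos"],s["tcp_rot"],s["opening"],s["wrist_force"])
c=arm.get_calibration("wrist");M=np.array(c["world_to_cam"]);im=snap("wrist","w1")
def fe(p):
    q=M[:3,:3]@np.array(p,float)+M[:3,3];q=q*[1,-1,-1];th=np.arctan2(np.hypot(q[0],q[1]),q[2]);k=th/np.hypot(q[0],q[1])
    return int(c["cx"]+c["fx"]*k*q[0]),int(c["cy"]+c["fy"]*k*q[1])
o=im[:,:,::-1].copy()
for p in[(551,-131,20),(548,-67,28)]:
    print(p,fe(p));cv2.drawMarker(o,fe(p),(0,0,255),0,8,1)
cv2.imwrite("pics/w1m.png",o)
E
```

```text
2.6 [ 550.08303998 -130.36026649  325.39743512] [ 1.79956031e+02 -1.06267441e-02  6.56009525e+01] -0.002795590185863503 [-0.03899304  0.57810547 -0.16693365]
(551, -131, 20) (315, 186)
(548, -67, 28) (380, 157)
```

View pics/w1m.png

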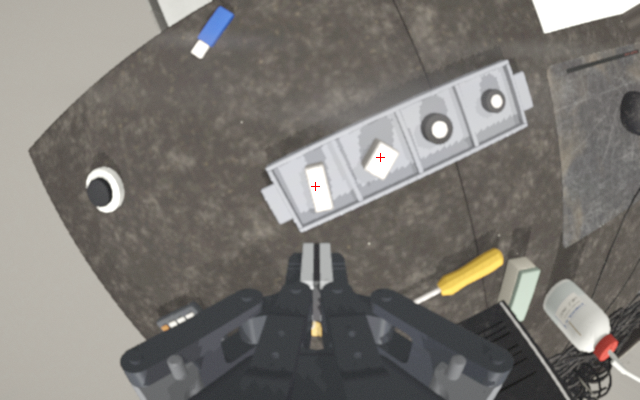

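The wrist view confirms the long narrow block at (319,188), about 3 mm from the predicted (315,186), with the short one at (380,160). I'm descending and holding.

>>> drive_tool(increments=[[0,2,-20,0],[0,0,-20,0],[0,0,-20,0],[0,0,-20,0],[0,0,-20,0],[0,0,0,0],[0,0,0,0],[0,0,0,0],[0,0,0,0],[0,0,0,0]])

```text
time: 3.9
tcp_pos: [549.9, -128.3, 225.0]
tcp_rot: [180.0, -0.0, 65.6]
wrist_force: [0.6, -0.3, -0.8]
opening: -0.002
```

>>> drive_tool(increments=[[0,0,0,0],[0,0,0,0],[0,0,0,0],[0,0,0,0],[0,0,0,0],[0,0,0,0],[0,0,0,0],[0,0,0,0],[0,0,0,0],[0,0,0,0]])

```text
time: 5.15
tcp_pos: [549.8, -128.2, 224.7]
tcp_rot: [-180.0, 0.0, 65.6]
wrist_force: [0.4, -0.3, -0.3]
opening: -0.001
```

```bash
python3 - <<'E'
from h import *
s=arm.get_state();print(s["time"],s["tcp_pos"])
snap("wrist","w2");im=snap("scene","s2")
cv2.imwrite("pics/c2.png",np.hstack([cv2.resize(im[130:270,300:440],(400,400),interpolation=cv2.INTER_CUBIC)[:,:,::-1],cv2.imread("pics/w2.png")[:,120:520]]))
E
```

```text
5.15 [ 549.8102568  -128.24543584  224.69410781]
```

View pics/c2.png

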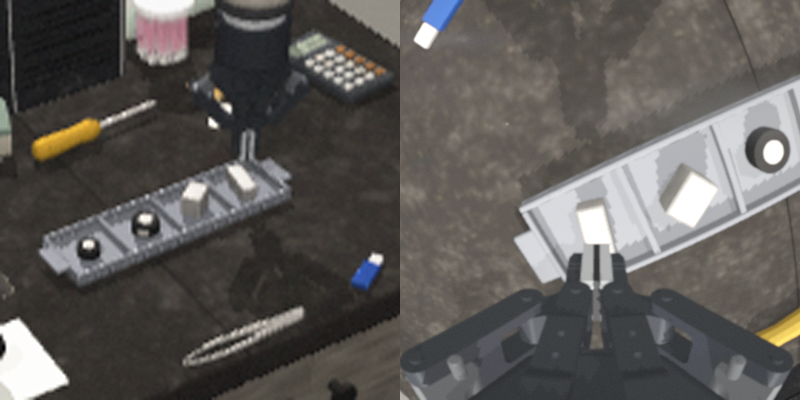

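The scene crop shows the shut fingertips directly above the long block, with a clear gap and nothing touched. I'll hold a little longer, then rise and cross high to the canister.

>>> drive_tool(increments=[[0,0,0,0],[0,0,0,0],[0,0,0,0],[0,0,0,0],[0,0,0,0],[0,0,0,0],[0,0,40,0],[0,0,45,0],[0,0,45,0],[0,0,40,0]])

```text
time: 6.5
tcp_pos: [549.7, -128.3, 396.5]
tcp_rot: [180.0, -0.0, 65.6]
wrist_force: [0.7, -0.7, -0.2]
opening: 0.005
```

>>> drive_tool(increments=[[-11,45,0,0],[-11,45,0,0],[-11,45,0,0],[-11,45,0,0],[-11,45,0,0],[-11,45,0,0],[-11,45,0,0],[-11,45,0,0],[-11,45,0,0],[-11,43,0,0]])

```text
time: 7.75
tcp_pos: [439.2, 321.2, 394.8]
tcp_rot: [180.0, -0.0, 65.6]
wrist_force: [1.3, -0.1, -0.1]
opening: 0.002
```

>>> drive_tool(increments=[[0,0,-20,0],[0,0,-20,0],[0,0,-20,0],[0,0,0,0],[0,0,0,0],[0,0,0,0],[0,0,0,0],[0,0,0,0],[0,0,0,0],[0,0,0,0]])

```text
time: 9.0
tcp_pos: [439.8, 319.7, 334.7]
tcp_rot: [-180.0, 0.0, 65.6]
wrist_force: [-0.7, -0.8, 0.5]
opening: 0.001
```

```bash
cat >> h.py <<'E'
def wristmark(f,pts):
    c=arm.get_calibration("wrist");M=np.array(c["world_to_cam"]);o=arm.snapshot("wrist")[:,:,::-1].copy()
    for p in pts:
        q=(M[:3,:3]@np.array(p,float)+M[:3,3])*[1,-1,-1];n=np.hypot(q[0],q[1]);k=np.arctan2(n,q[2])/n
        u=(int(c["cx"]+c["fx"]*k*q[0]),int(c["cy"]+c["fy"]*k*q[1]));print(p,u);cv2.drawMarker(o,u,(0,0,255),0,8,1)
    cv2.imwrite(f"pics/{f}.png",o)
E
python3 - <<'E'
from h import *
s=arm.get_state();print(s["time"],s["tcp_pos"])
wristmark("w3",[(439,320,57),(449,320,57),(439,330,57),(441.5,232.6,45)])
E
```

```text
9.0 [439.80181971 319.72467364 334.71659853]
(439, 320, 57) (316, 194)
(449, 320, 57) (320, 204)
(439, 330, 57) (326, 189)
(441.5, 232.6, 45) (232, 228)
```

View pics/w3.png

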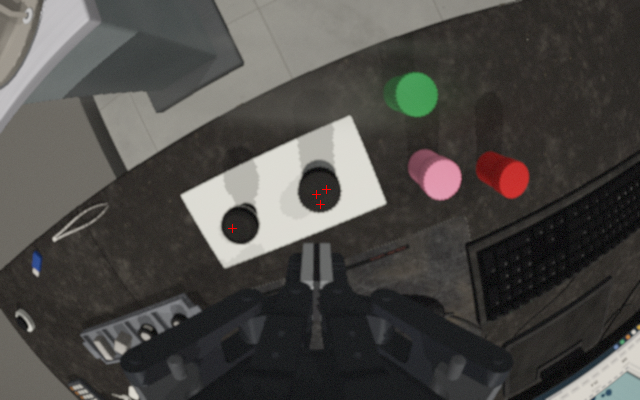

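The canister lid is at (320,190), with the eyepiece at (240,225) and the decoys on the far side. That calls for a correction of about (-1,+4) mm before descending.

>>> drive_tool(increments=[[-1,3,-15,0],[0,0,-15,0],[0,0,-15,0],[0,0,-15,0],[0,0,-13,0],[0,0,0,0],[0,0,0,0],[0,0,0,0],[0,0,0,0],[0,0,0,0]])

```text
time: 10.3
tcp_pos: [438.9, 322.8, 262.0]
tcp_rot: [180.0, -0.0, 65.6]
wrist_force: [-0.0, 0.4, 0.4]
opening: 0.001
```

>>> drive_tool(increments=[[0,0,0,0],[0,0,0,0],[0,0,0,0],[0,0,0,0],[0,0,0,0],[0,0,0,0],[0,0,0,0],[0,0,0,0],[0,0,0,0],[0,0,0,0]])

```text
time: 11.55
tcp_pos: [438.8, 322.7, 261.7]
tcp_rot: [-180.0, -0.0, 65.6]
wrist_force: [0.5, 0.8, -0.6]
opening: -0.0
```

```bash
python3 - <<'E'
from h import *
s=arm.get_state();print(s["time"],s["tcp_pos"])
snap("wrist","w4");im=snap("scene","s4")
cv2.imwrite("pics/c4.png",np.hstack([cv2.resize(im[180:320,200:340],(400,400),interpolation=cv2.INTER_CUBIC)[:,:,::-1],cv2.imread("pics/w4.png")[:,120:520]]))
E
```

```text
11.55 [438.81035673 322.74954978 261.71754206]
```

View pics/c4.png

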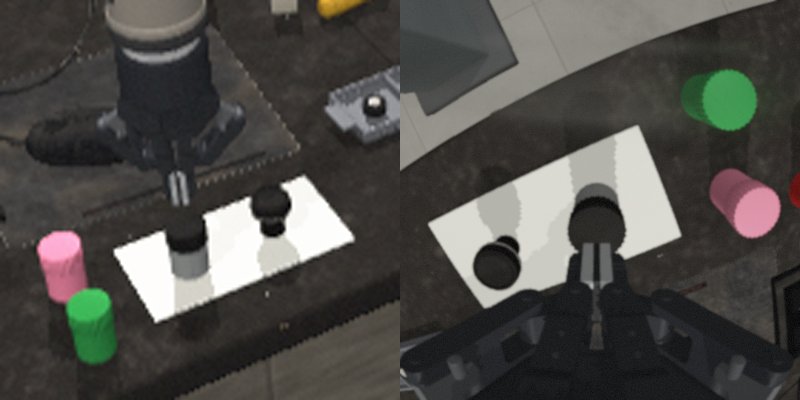

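The fingers stand centred over the canister lid with a clear gap. I'll hold on, rise, and cross high to the button.

>>> drive_tool(increments=[[0,0,0,0],[0,0,0,0],[0,0,0,0],[0,0,0,0],[0,0,0,0],[0,0,0,0],[0,0,35,0],[0,0,35,0],[0,0,35,0],[0,0,35,0]])

```text
time: 12.9
tcp_pos: [438.7, 322.6, 402.9]
tcp_rot: [-180.0, -0.0, 65.6]
wrist_force: [0.8, 1.1, -0.2]
opening: -0.001
```

>>> drive_tool(increments=[[10,-45,0,0],[10,-45,0,0],[10,-45,0,0],[10,-45,0,0],[10,-45,0,0],[10,-45,0,0],[10,-45,0,0],[0,-45,0,0],[-8,-45,0,0],[-8,-45,0,0]])

```text
time: 14.15
tcp_pos: [492.4, -128.8, 401.8]
tcp_rot: [180.0, -0.0, 65.6]
wrist_force: [0.8, 0.0, 0.2]
opening: -0.001
```

>>> drive_tool(increments=[[-8,-45,0,0],[-8,-45,0,0],[-8,-45,0,0],[-8,-45,0,0],[-10,-45,0,0],[0,-3,-25,0],[0,0,-25,0],[0,0,-25,0],[0,0,-25,0],[0,0,0,0]])

```text
time: 15.4
tcp_pos: [450.2, -354.7, 300.1]
tcp_rot: [-179.8, -0.0, 65.6]
wrist_force: [-0.2, -0.2, 0.4]
opening: -0.001
```

```bash
python3 - <<'E'
from h import *
s=arm.get_state();print(s["time"],s["tcp_pos"])
wristmark("w5",[(451,-355,22),(461,-355,22),(451,-345,22)])
E
```

```text
15.4 [ 450.24847167 -354.66233553  300.1350552 ]
(451, -355, 22) (316, 197)
(461, -355, 22) (320, 207)
(451, -345, 22) (326, 192)
```

View pics/w5.png

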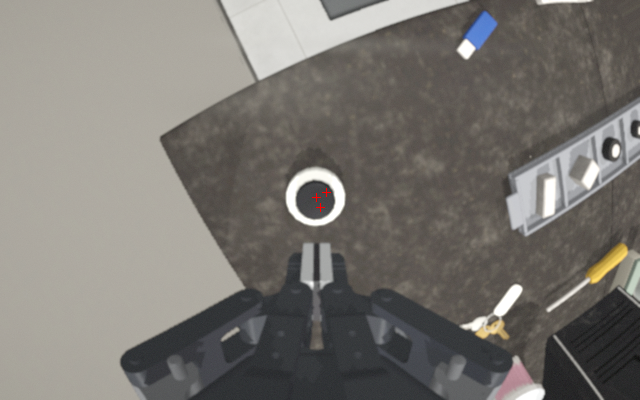

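The cap is centred at (316,199), matching the target. I'm descending to just above it, then slowly.

>>> drive_tool(increments=[[0,0,-20,0],[0,0,-20,0],[0,0,-20,0],[0,0,-15,0],[0,0,-10,0],[0,0,-3,0],[0,0,-2,0],[0,0,-2,0],[0,0,-2,0],[0,0,0,0]])

```text
time: 16.7
tcp_pos: [450.8, -355.2, 207.7]
tcp_rot: [-180.0, -0.0, 65.6]
wrist_force: [1.3, 0.6, 0.0]
opening: 0.001
```

>>> drive_tool(increments=[[0,0,-2,0],[0,0,-2,0],[0,0,-2,0],[0,0,-2,0],[0,0,-1,0],[0,0,-1,0],[0,0,-1,0],[0,0,0,0],[0,0,0,0],[0,0,0,0]])

```text
time: 17.95
tcp_pos: [450.8, -355.3, 196.7]
tcp_rot: [180.0, -0.0, 65.6]
wrist_force: [-0.3, 0.4, 0.3]
opening: -0.003
```

Still no contact; the nominal touch is at TCP z = 195 and full travel at 189.

>>> drive_tool(increments=[[0,0,-1,0],[0,0,-1,0],[0,0,-1,0],[0,0,-1,0],[0,0,-1,0],[0,0,0,0],[0,0,0,0],[0,0,0,0],[0,0,0,0],[0,0,0,0]])

```text
time: 19.2
tcp_pos: [450.8, -355.3, 191.7]
tcp_rot: [180.0, -0.0, 65.6]
wrist_force: [0.1, -0.2, 2.3]
opening: 0.0
```

>>> drive_tool(increments=[[0,0,-1,0],[0,0,-1,0],[0,0,-1,0],[0,0,0,0],[0,0,0,0],[0,0,0,0],[0,0,0,0],[0,0,0,0],[0,0,0,0],[0,0,0,0]])

```text
time: 20.45
tcp_pos: [450.8, -355.4, 189.4]
tcp_rot: [180.0, -0.0, 65.6]
wrist_force: [-2.4, 2.1, 10.9]
opening: 0.003
```

The force rose to 10.9 N, well past the 4 N needed, and motion stopped about 6 mm after contact, so the button has bottomed out. I'm raising.

>>> drive_tool(increments=[[0,0,3,0],[0,0,5,0],[0,0,10,0],[0,0,20,0],[0,0,25,0],[0,0,25,0],[0,0,20,0],[0,0,0,0],[0,0,0,0],[0,0,0,0]])

```text
time: 21.7
tcp_pos: [450.5, -355.0, 296.0]
tcp_rot: [-179.9, -0.0, 65.6]
wrist_force: [-0.2, 1.1, -0.1]
opening: 0.002
```

```bash
python3 - <<'E'
from h import *
s=arm.get_state();print(s["time"],s["tcp_pos"],s["wrist_force"])
im=snap("top","top9");a=cv2.imread("pics/top0.png");b=im[:,:,::-1]
for n,(x0,x1,y0,y1) in dict(tray=(305,398,183,217),mat=(228,292,215,250),tweez=(318,365,250,262),driver=(326,385,140,156)).items():
    print(n,np.abs(a[y0:y1,x0:x1].astype(int)-b[y0:y1,x0:x1]).mean().round(2))
cv2.imwrite("pics/c9.png",cv2.resize(b[130:270,220:480],(780,420),interpolation=cv2.INTER_CUBIC))
E
```

```text
21.7 [ 450.54016814 -354.98459768  295.98482133] [-0.23925929  1.05553317 -0.14496516]
tray 1.21
mat 6.07
tweez 4.13
driver 1.05
```

View pics/c9.png

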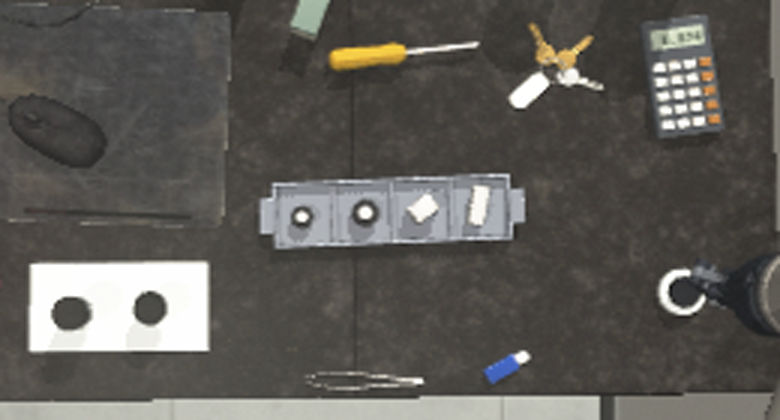

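The samples, mat items, tweezers and screwdriver all stand where they were; the mat and tweezers differences look like changed shadows. The gripper is clear of the button, so I'm handing in.

```bash
python3 -c "
from workcell import arm
print(arm.close_job(),arm.get_state()['time'])"
```

```text
the job is handed in; nothing more can be done
the job is handed in; nothing more can be done
```

The task is done and handed in. I pointed at the long iron block, then at the objective's canister, with the shut fingertips about 3 cm above each for over two seconds. I then pressed the log button and raised the gripper about 10 cm clear. It was at about 22 s when I handed in, against the 61 s limit.

**Last checks**
- **Button press:** the force rose to 10.9 N (about 4 N is needed) and the arm stopped about 6 mm below first contact, so the button went fully down. After raising, the force was back near zero. I did not read the button's travel directly, and I could not see its release because the gripper partly hid the cap from the overhead camera.
- **Objects undisturbed:** in the final overhead picture nothing appears to have moved. The pixel comparison was slightly higher at the mat (6.1) and tweezers (4.1) than at the tray and screwdriver (about 1). I put that down to the arm's changed shadow.
- **Position agreement:** the close-up wrist views differed from the overhead estimates by about 3 mm at the block and 5 mm at the canister. I corrected for most of that before descending.

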